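# Point out the faulty bobbin and log it

### The arm

A 7-joint arm with a two-finger parallel gripper is mounted at the origin on the work surface. World frame = base frame: x ahead of the robot, y to its left, z up, the work surface at z = 0. Lengths are in m, angles in rad, forces in N, time in s.
With the tool pointing down it reaches from about 0.425 to 0.95 m from the base axis. Payload 4.7 kg.
Tool frame: the origin (TCP) lies at the very end of the fingers, on their centre line; the grasp point (between the pads) lies 19 mm behind it (robot.grip_point_offset is the distance from the TCP to the grasp point, in m); z points along the fingers, y is the direction in which the jaws open and shut (so a half turn about z gives the same grasp; the last joint's range is limited). The gripper opens to 85 mm and grips with 20 to 120 N. Pads are 22 mm wide; open, the fingers measure 114 mm over their backs; the gripper's body (76 mm by 85 mm) begins 54 mm behind the grasp point. The pads swing forward as they close: fully open they stand 13 mm farther back than shut.
Start: joints at [-0.029, 0.469, -0.049, 1.532, 0.024, 1.141, -0.082], TCP at [0.675, 0, 0.231] pointing down, gripper open.
Joint ranges: [-2.59, 2.59], [-0.33, 1.99], [-1.39, 1.29], [0.1, 2.45], [-1.04, 4.18], [0.21, 1.99], [-2.66, 2.66]. Speed limits (rad/s): [2.57, 2.57, 3.14, 3.14, 3.14, 3.14, 3.14].

### API

Orientations are given as [roll, pitch, yaw] about the fixed x, y, z axes, in that order (R = Rz(yaw) Ry(pitch) Rx(roll)).
In Python, from bench import robot, eyes gives the robot as it stands.
- The arm moves only by the shell command python3 -m handwheel 'ROWS' [FORCE]. ROWS is JSON, a list of rows, each an object of numbers: "tx", "ty", "tz": the shift along the tool's x, y, z in m; "ax", "ay", "az": the turn, a rotation vector about the tool's x, y, z in degrees; "fingers": the closure, from 0 (fully open) to 1 (shut). In form: [{"tx": .., "ty": .., "tz": .., "ax": .., "ay": .., "az": .., "fingers": ..}, ...]. A call has 1 to 5 rows; each row shifts and turns the commanded pose from where the row before left it, along the tool's axes as they then stand; what a row does not reach is not made up. A row lasts 1/8 s, in which the tool goes at most 62.5 mm and 10.7 degrees, less where a joint would pass 70% of its speed; a pose out of reach is approached as far as the arm can. A call is refused whole if a number of a shift passes 0.0625 or a number of a turn 10.7, either way. A call with a gripper value outside its range is refused whole. The fingers move at their own pace and stop on an object; FORCE is the grip in N (left out, the last holds). Time passes only in rows, so rows that do not move let the fingers close. It gives the time, the measured TCP pose, the force and the opening at its end, in the units of the state.
- robot.get_obs(): the state, without advancing time (a new reading comes with each control period).
- eyes.grab_frame(name): name is "scene" or "side" or "wrist"; returns (picture, depth): 480x640x3 uint8, red, green, blue; 480x640 float32, m along the optical axis (not along the pixel's ray), 0 where there is no reading.
- eyes.calibration(name): a dict with "mtx" (3x3 intrinsics, pixels), "cam_to_world" (4x4, takes a point from camera to world coordinates). Camera axes: x right, y down, z forward; pixel columns grow to the right and rows downward; lengths in m; the calibration is good to about 2 mm. A picture is of the moment at which its call begins: read the wrist's pose just before it. calibration takes no time and is no camera call; for the wrist camera it gives the pose at the moment of the call.
- robot.finish_job(): hands the job in, once; it reports no verdict.
The state is a dict: "time": time; "qpos": joint angles; "qd": joint speeds; "joint_torque": joint torques, N m; "eef_pos": TCP position; "eef_rot": TCP orientation; "wrist_force": force on the tool from outside, world axes, zero at the start; "moment": the same for the moment, N m; "opening": opening from 0.0 (shut) to 1.0 (fully open).
Only numpy, scipy, OpenCV 4.12 (cv2) and the standard library are available. Lean on these libraries where they do the work, as an engineer would, in place of code of your own. Each camera call takes 0.05 s, during which the arm holds its last target.

### The job

One of the four turned wooden bobbins on the steel inspection plate has come off the lathe without its upper disc. Point it out from straight above for the overhead camera: bring the fingertips about 20 mm above the middle of its top, without touching it, and stay there for about two seconds; then press the larger of the two buttons on the control box fully down to log the reject, let it spring back, and draw clear. Do not lower the fingers over any good bobbin, touch no bobbin, do not press the smaller button, and leave everything else where it stands.

Things in the scene. Friction and masses are not known exactly. Their poses are not given: they have to be found in the camera images.
- reject: the faulty bobbin: turned pale wood, 60 mm tall, standing upright and loose on the inspection plate; shape: lower disc 44 mm across and 9 mm thick, 22 mm shaft, but NO upper disc: the bare 22 mm shaft runs up to a flat top. Origin: centre of its underside; z up. About 60 g; not to be touched
- reject_top (a point): centre of the flat top of the faulty bobbin, 60 mm above the bobbin's underside and 75 mm above the table
- plate: flat dark steel inspection plate lying fixed on the table, 200 (its x) by 300 (its y) by 15 mm thick; origin at the centre of its underside. The four bobbins stand on it, at least 90 mm apart centre to centre, in any order
- log (a joint): travel of the larger button, in m: 0 up, 0.006 fully down; it springs back, fully down takes about 5 N. It counts as pressed from 0.004
- log_top (a point): centre of the top of the larger button: a flat grey round button 38 mm across that stands up, its top 67 mm above the table, from the fixed grey control box (170 by 85 by 45 mm, at the right of the plate), on the end of the box farther from the robot; pressed straight down. The point moves with the button
- reset_small (a joint): travel of the smaller button, in m: 0 up, 0.005 fully down; a grey button 18 mm across near the end of the same box that is nearer the robot, 87 mm from the larger one (centres). Not to be pressed
- plug: bystander: upright brass pin 18 mm across, 35 mm tall, standing loose on the plate between the bobbins; origin at the centre of its underside
- gauge: bystander: small steel block 35 by 10 by 22 mm tall, loose on the plate between the bobbins; origin at the centre of its underside
- disc: bystander: wooden disc 64 mm across, 24 mm tall, loose on the table beyond the control box; origin at the centre of its underside
- tin: bystander: aluminium can 68 mm across, 100 mm tall, loose at the left of the plate; origin at the centre of its underside
- driver: bystander: screwdriver lying beyond the plate
- key: bystander: steel T-shaped chuck key, about 80 by 110 mm and 16 mm high, lying at the left of the plate, beyond the can
- cone: bystander: aluminium cone stub 64 mm across, 55 mm tall, standing beyond the plate; origin at the centre of its underside
- good_a: one of the three good bobbins: turned pale wood, 60 mm tall, upright and loose on the plate; shape: lower disc 44 mm across and 9 mm thick, 22 mm shaft, and an upper disc like the lower one, 44 mm across, at the top. Origin: centre of its underside. Not to be touched or pointed at
- good_b: one of the three good bobbins: turned pale wood, 60 mm tall, upright and loose on the plate; shape: lower disc 44 mm across and 9 mm thick, 22 mm shaft, and an upper disc like the lower one, 44 mm across, at the top. Origin: centre of its underside. Not to be touched or pointed at
- good_c: one of the three good bobbins: turned pale wood, 60 mm tall, upright and loose on the plate; shape: lower disc 44 mm across and 9 mm thick, 22 mm shaft, and an upper disc like the lower one, 44 mm across, at the top. Origin: centre of its underside. Not to be touched or pointed at
Not all that is in view belongs to the job. What is shaped like the part that bears log but pink or purple is not meant.

How it is judged:
By the outcome, as a careful person would: the job done as asked, in the order asked, and still so for the second after the job is handed in, with the robot touching nothing.
It also fails if it takes over 42 s, if anything falls off the work surface, if the arm or the gripper's body presses on something with over 40 N, if the wrist force passes 120 N, or if a joint passes its speed limit or range.

## Working session

There is one attempt and no reset: what is moved stays moved. The work goes in short steps, Python scripts to look and compute and a shell command to move; the robot and the scene stay as the last step left them, time stands still between calls to the robot, and variables do not carry over. Pictures are saved under pics/ and viewed, and the job is handed in when it is done.

```bash
ls; mkdir -p pics; python3 - <<'E'
from bench import robot, eyes
import cv2,numpy as np
print(robot.get_obs())
for n in ["scene","side","wrist"]:
    c=eyes.calibration(n); p,d=eyes.grab_frame(n)
    cv2.imwrite(f"pics/{n}0.png",p[:,:,::-1]); np.savez(f"pics/{n}0.npz",p=p,d=d,K=c["mtx"],T=c["cam_to_world"])
    print(n,c["mtx"],c["cam_to_world"])
E
```

```text
pics
{'time': 0.0, 'qpos': array([-0.02890119,  0.4694717 , -0.04859758,  1.53371907,  0.02411256,
        1.14101592, -0.08227839]), 'qd': array([-7.79794893e-05,  6.17757965e-04,  1.24234108e-03, -8.27062133e-04,
       -4.91937286e-04, -8.33316827e-04, -2.93762328e-03]), 'joint_torque': array([ 1.18357209e-03, -5.10321057e+01, -4.63755790e-02, -2.37716943e+01,
        1.05899444e-02,  7.35067850e-03,  1.56414734e-05]), 'eef_pos': array([6.74396964e-01, 8.39522577e-06, 2.30230405e-01]), 'eef_rot': array([-3.13956665e+00,  8.63167176e-05,  1.57085900e+00]), 'wrist_force': array([-0.34009549, -0.00311251,  0.50517409]), 'moment': array([-0.00626932, -0.06801286,  0.00275696]), 'opening': 0.9987797455492127}
scene [[484.61491794   0.         321.26604964]
 [  0.         484.61491794 241.27475398]
 [  0.           0.           1.        ]] [[ 0.51427735  0.51069163 -0.6889941   1.20433861]
 [ 0.8575713  -0.29731944  0.41972921 -0.32095634]
 [ 0.00950085 -0.8067188  -0.59085914  0.63598195]
 [ 0.          0.          0.          1.        ]]
side [[544.51999282   0.         316.8771469 ]
 [  0.         544.51999282 240.53141819]
 [  0.           0.           1.        ]] [[ 0.89828837 -0.23225251  0.37301042  0.05372343]
 [-0.43916136 -0.44618674  0.77977862 -0.92534159]
 [-0.01467323 -0.86427783 -0.50280069  0.72761044]
 [ 0.          0.          0.          1.        ]]
wrist [[348.48195798   0.         319.06288382]
 [  0.         348.48195798 238.50632295]
 [  0.           0.           1.        ]] [[ 9.99999134e-01 -5.04835570e-04 -1.21570202e-03  6.75122472e-01]
 [-8.70349374e-04 -9.46430872e-01 -3.22905322e-01  8.29769079e-02]
 [-9.87563827e-04  3.22906101e-01 -9.46430491e-01  3.72958121e-01]
 [ 0.00000000e+00  0.00000000e+00  0.00000000e+00  1.00000000e+00]]
```

View pics/scene0.png

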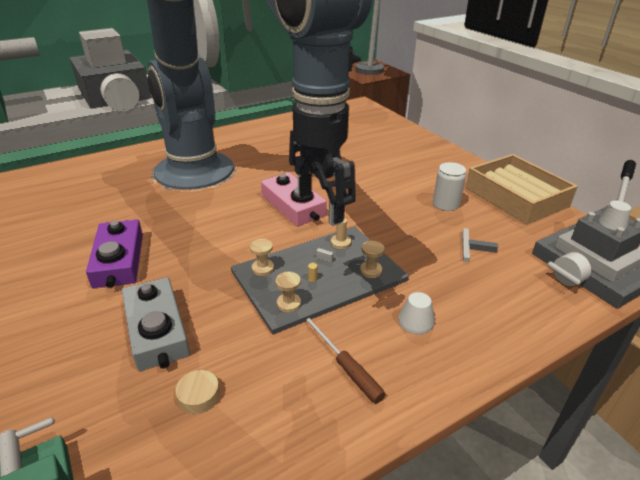

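View pics/side0.png

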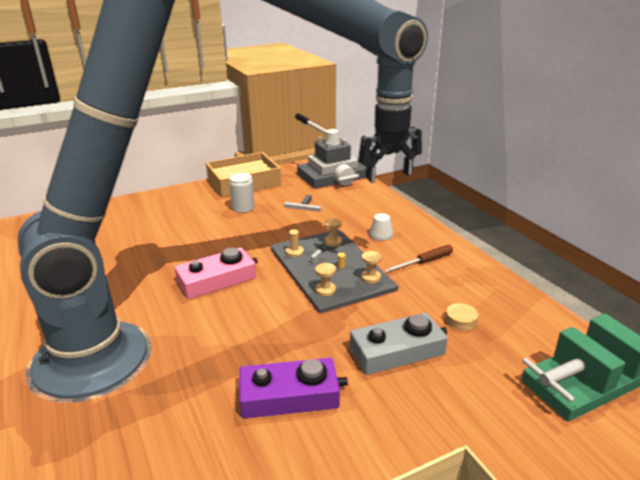

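View pics/wrist0.png

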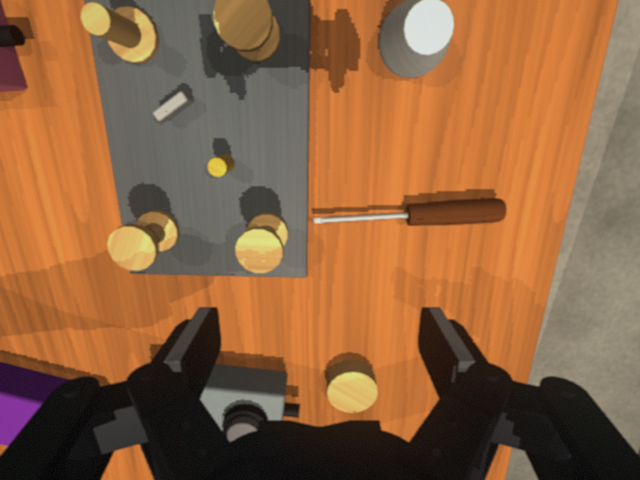

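The wrist view shows four bobbins. The one at (97,18) has a narrow flat top and no upper disc, and the three at (243,20), (132,247) and (259,250) have wide discs. The grey box is at (245,400), and the pink and purple boxes are decoys. Next I'll measure positions from the depth images and make an enlarged crop.

```bash
cat > h.py <<'E'
import numpy as np,cv2
def load(n):
    z=np.load(n); return z["p"],z["d"],z["K"],z["T"]
def world(d,K,T):
    v,u=np.mgrid[:480,:640]; X=np.stack([(u-K[0,2])*d/K[0,0],(v-K[1,2])*d/K[1,1],d,np.ones_like(d)],-1)
    W=(X@T.T)[...,:3]; W[d==0]=np.nan; return W
def blobs(W,zlo,zhi,m=15):
    k=((W[...,2]>zlo)&(W[...,2]<zhi)).astype(np.uint8)
    n,l,s,c=cv2.connectedComponentsWithStats(k)
    for i in range(1,n):
        if s[i,4]>=m:
            w=W[l==i]; x0,x1=w[:,:2].min(0),w[:,:2].max(0)
            print(c[i].round(),s[i,4],"mid",((x0+x1)/2).round(4),"size",(x1-x0).round(4),"med",np.median(w,0).round(4))
E
python3 - <<'E'
from h import *
for n in ["scene","wrist","side"]:
    p,d,K,T=load(f"pics/{n}0.npz"); W=world(d,K,T); print(n); k=W.copy(); k[(np.abs(W[...,0]-.65)>.3)|(np.abs(W[...,1])>.4)]=np.nan
    print("z70-80");blobs(k,.069,.081); print("z61-70");blobs(k,.060,.0705,25)
p,d,K,T=load("pics/scene0.npz")
a=cv2.resize(p[200:330,220:420],None,fx=3.9,fy=3.9,interpolation=2)[:,:,::-1]; cv2.imwrite("pics/crop1.png",a)
p=load("pics/side0.npz")[0]
cv2.imwrite("pics/crop2.png",cv2.resize(p[200:380,260:480],None,fx=3.3,fy=3.3,interpolation=2)[:,:,::-1])
E
```

```text
scene
z70-80
[344. 222.] 27 mid [0.5119 0.1537] size [0.0134 0.0178] med [0.5152 0.1544 0.0733]
[261. 246.] 285 mid [ 0.5021 -0.0293] size [0.0445 0.044 ] med [ 0.5053 -0.0309  0.0746]
[373. 248.] 286 mid [0.6157 0.1534] size [0.0458 0.0445] med [0.6194 0.1516 0.0745]
[288. 281.] 363 mid [ 0.6184 -0.0322] size [0.0444 0.0436] med [ 0.6212 -0.0339  0.0744]
z61-70
[341. 226.] 41 mid [0.5115 0.1499] size [0.0146 0.0195] med [0.5144 0.1475 0.0642]
[110. 250.] 127 mid [ 0.3589 -0.2832] size [0.0177 0.0351] med [ 0.3589 -0.2834  0.0657]
[261. 253.] 44 mid [ 0.509  -0.0313] size [0.0296 0.0386] med [ 0.519  -0.0378  0.0683]
[372. 255.] 44 mid [0.6244 0.1493] size [0.0273 0.0346] med [0.6329 0.1425 0.0681]
[146. 288.] 70 mid [ 0.5002 -0.2517] size [0.0174 0.0169] med [ 0.5022 -0.2516  0.0647]
[287. 289.] 46 mid [ 0.6272 -0.0365] size [0.0251 0.0349] med [ 0.6354 -0.043   0.0688]
[153. 320.] 355 mid [ 0.5865 -0.2619] size [0.04   0.0373] med [ 0.5892 -0.2624  0.0663]
wrist
z70-80
[244.  23.] 2548 mid [0.6181 0.1499] size [0.0433 0.0329] med [0.6186 0.1519 0.0749]
[97. 19.] 888 mid [0.5086 0.1
[... 858 characters left out ...]
7.] 191 mid [ 0.6171 -0.0312] size [0.0451 0.0463] med [ 0.6155 -0.0343  0.0743]
[325. 269.] 210 mid [ 0.5004 -0.0289] size [0.0433 0.0461] med [ 0.499  -0.0316  0.0743]
z61-70
[293. 236.] 35 mid [0.5028 0.1498] size [0.0202 0.0186] med [0.502  0.1464 0.0662]
[371. 262.] 28 mid [ 0.6134 -0.0402] size [0.0376 0.0267] med [ 0.6065 -0.0469  0.0687]
[324. 274.] 36 mid [ 0.497  -0.0369] size [0.0366 0.0289] med [ 0.4921 -0.045   0.0686]
[418. 321.] 231 mid [ 0.5828 -0.2617] size [0.0367 0.0387] med [ 0.5817 -0.2643  0.066 ]
[376. 331.] 58 mid [ 0.4967 -0.2517] size [0.0166 0.0157] med [ 0.4964 -0.2532  0.0649]
[317. 365.] 98 mid [ 0.3569 -0.2823] size [0.0138 0.0381] med [ 0.3556 -0.2841  0.0663]
```

View pics/crop2.png

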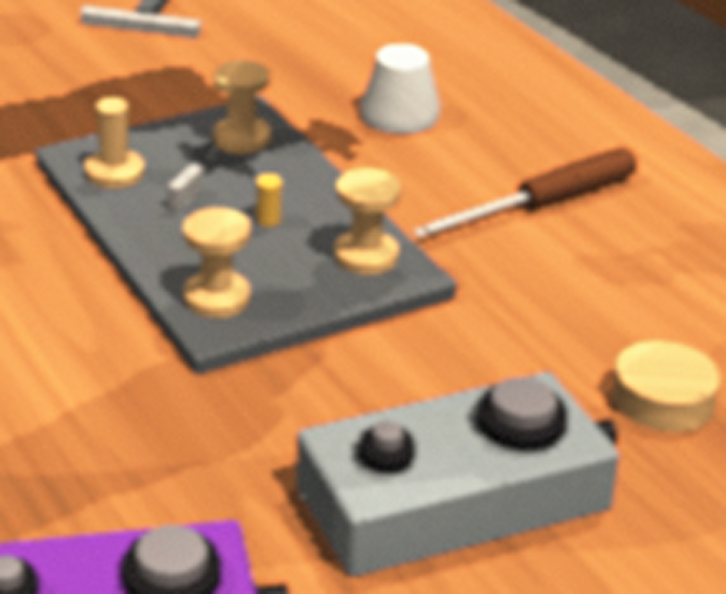

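The crop confirms it. The reject is the bobbin at crop (113,140), upper left, with a bare shaft. The other three, at (242,105), (217,260) and (367,220), all have upper discs. The grey box's larger button is at (520,410). Fused estimates are reject top at about (0.507, 0.153, 0.075) and log at about (0.585, -0.262, 0.067). Tool axes are tx = +y, ty = +x, tz = down.

```bash
python3 -m handwheel '[{"tx":0.0306,"ty":-0.0335,"fingers":1},{"tx":0.0306,"ty":-0.0335,"fingers":1},{"tx":0.0306,"ty":-0.0335,"fingers":1},{"tx":0.0306,"ty":-0.0335,"fingers":1},{"tx":0.0306,"ty":-0.0335,"fingers":1}]'
python3 -m handwheel '[{"fingers":1},{"fingers":1}]'
python3 - <<'E'
from h import *
from bench import robot,eyes
for n in ["scene","wrist"]:
    c=eyes.calibration(n); p,d=eyes.grab_frame(n); cv2.imwrite(f"pics/{n}1.png",p[:,:,::-1])
    W=world(d,c["mtx"],c["cam_to_world"]); W[(np.abs(W[...,0]-.6)>.15)|(np.abs(W[...,1])>.32)]=np.nan
    print(n); blobs(W,.069,.081)
o=robot.get_obs(); print(o["eef_pos"],o["eef_rot"])
E
```

```text
scene
[344. 222.] 28 mid [0.5125 0.1538] size [0.0126 0.0186] med [0.515  0.154  0.0738]
[261. 246.] 288 mid [ 0.5027 -0.0296] size [0.0458 0.0443] med [ 0.5054 -0.0312  0.0747]
[373. 248.] 289 mid [0.6165 0.1535] size [0.0445 0.0448] med [0.619  0.1511 0.0744]
[288. 281.] 364 mid [ 0.6185 -0.032 ] size [0.0449 0.0436] med [ 0.6216 -0.0333  0.0745]
wrist
[243.  23.] 2556 mid [0.6181 0.15  ] size [0.0433 0.033 ] med [0.6187 0.152  0.075 ]
[97. 19.] 886 mid [0.5086 0.1542] size [0.0225 0.0224] med [0.5096 0.154  0.0747]
[133. 247.] 1790 mid [ 0.5034 -0.028 ] size [0.0436 0.0432] med [ 0.5049 -0.0268  0.0748]
[259. 250.] 1713 mid [ 0.6199 -0.0307] size [0.0426 0.0435] med [ 0.6201 -0.0295  0.0748]
[6.74729377e-01 2.60760863e-05 2.30814368e-01] [-3.14069354e+00 -6.56392271e-07  1.57083859e+00]$[0]: bad value
$[0]: bad value
```

View pics/wrist1.png

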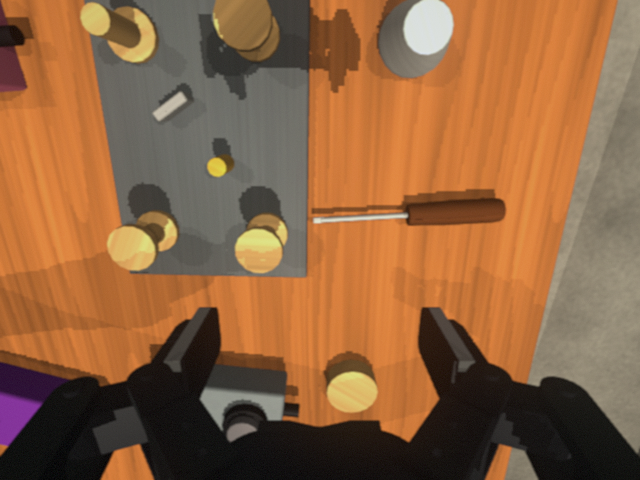

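The call was refused and nothing moved. I'll resend with every field filled in.

```bash
python3 -m handwheel '[{"tx":0.0306,"ty":-0.0335,"tz":0.0,"ax":0.0,"ay":0.0,"az":0.0,"fingers":1.0},{"tx":0.0306,"ty":-0.0335,"tz":0.0,"ax":0.0,"ay":0.0,"az":0.0,"fingers":1.0},{"tx":0.0306,"ty":-0.0335,"tz":0.0,"ax":0.0,"ay":0.0,"az":0.0,"fingers":1.0},{"tx":0.0306,"ty":-0.0335,"tz":0.0,"ax":0.0,"ay":0.0,"az":0.0,"fingers":1.0},{"tx":0.0306,"ty":-0.0335,"tz":0.0,"ax":0.0,"ay":0.0,"az":0.0,"fingers":1.0}]'
```

```text
time: 0.88
eef_pos: [0.5063, 0.154, 0.2314]
eef_rot: [3.141, -0.0, 1.571]
wrist_force: [-0.3, 0.5, -0.2]
opening: 0.001
```

```bash
python3 - <<'E'
from h import *
from bench import robot,eyes
for n in ["scene","side","wrist"]:
    c=eyes.calibration(n); p,d=eyes.grab_frame(n); cv2.imwrite(f"pics/{n}2.png",p[:,:,::-1])
    W=world(d,c["mtx"],c["cam_to_world"]); W[(np.abs(W[...,0]-.6)>.15)|(np.abs(W[...,1])>.32)]=np.nan
    print(n); blobs(W,.069,.081); print("tip"); blobs(W,.2,.24)
o=robot.get_obs(); print(o["eef_pos"],o["eef_rot"],o["wrist_force"])
E
```

```text
scene
[342. 221.] 68 mid [0.5075 0.152 ] size [0.0214 0.0217] med [0.5103 0.1513 0.0745]
[261. 246.] 293 mid [ 0.5016 -0.0299] size [0.0449 0.0433] med [ 0.5055 -0.0312  0.0745]
[373. 248.] 290 mid [0.6171 0.1539] size [0.0452 0.0449] med [0.6189 0.1518 0.0743]
[288. 281.] 363 mid [ 0.6191 -0.0323] size [0.0441 0.0449] med [ 0.6208 -0.0336  0.0745]
tip
[343. 150.] 39 mid [0.5091 0.1513] size [0.0177 0.0199] med [0.5116 0.1462 0.2353]
side
[332. 222.] 143 mid [0.615  0.1539] size [0.0438 0.0473] med [0.6135 0.1527 0.074 ]
[293. 233.] 49 mid [0.5047 0.1519] size [0.0215 0.0273] med [0.5036 0.1506 0.0739]
[371. 257.] 185 mid [ 0.6163 -0.0318] size [0.0422 0.0467] med [ 0.6156 -0.0338  0.0742]
[325. 269.] 205 mid [ 0.4999 -0.0294] size [0.0422 0.0449] med [ 0.4991 -0.0327  0.0743]
tip
[288. 172.] 20 mid [0.4968 0.1523] size [0.0174 0.0117] med [0.4964 0.1506 0.236 ]
wrist
[446. 221.] 1886 mid [0.6177 0.1553] size [0.0435 0.0432] med [0.6169 0.1564 0.075 ]
[324. 221.] 475 mid [0.5081 0.1544] size [0.0208 0.022 ] med [0.5084 0.155  0.0749]
[319. 395.] 179 mid [ 0.506  -0.0388] size [0.0119 0.0237] med [ 0.5055 -0.0395  0.0749]
[420. 403.] 44 mid [ 0.6162 -0.0485] size [0.0123 0.0102] med [ 0.6144 -0.0488  0.0749]
tip
[319. 294.] 151 mid [0.5043 0.168 ] size [0.0129 0.0018] med [0.5041 0.1681 0.2376]
[298. 304.] 28 mid [0.4947 0.1637] size [0.0049 0.0012] med [0.4947 0.1639 0.2388]
[341. 304.] 31 mid [0.5144 0.1641] size [0.0057 0.0011] med [0.5138 0.164  0.2391]
[0.50596162 0.15508991 0.23162073] [ 3.14145117e+00 -5.06736788e-04  1.57565394e+00] [ 0.68501914 -0.40698367  0.98562539]
```

View pics/wrist2.png

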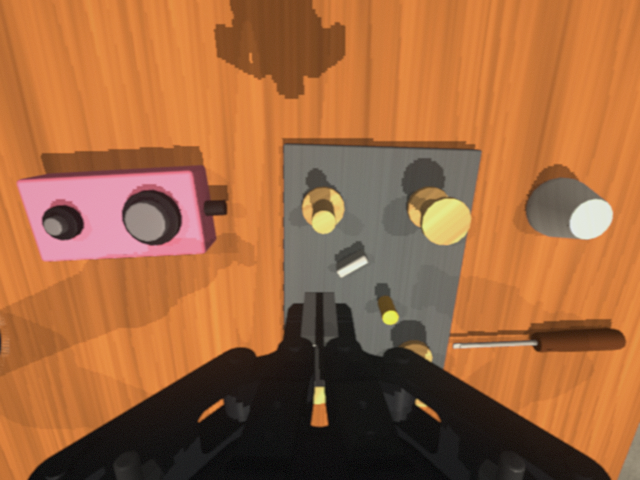

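View pics/side2.png

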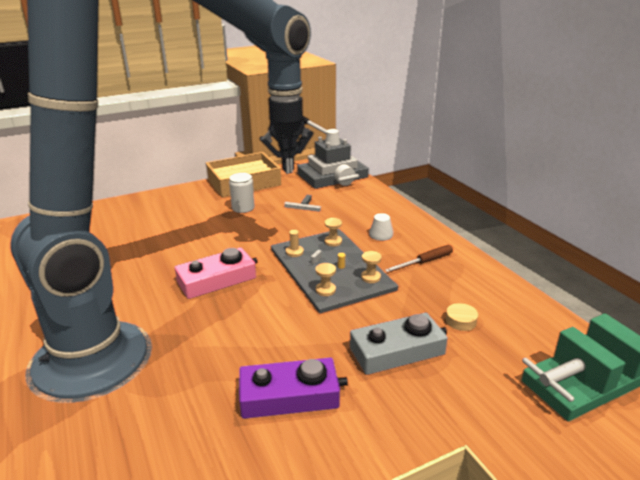

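The wrist view now shows the bare top at (324,221). The three cameras agree on (0.507, 0.153). The shut tool is already within 2 mm of being over it, so I'll trim and descend 0.136 m.

```bash
python3 -m handwheel '[{"tx":-0.002,"ty":0.001,"tz":0.03,"ax":0.0,"ay":0.0,"az":0.0,"fingers":1.0},{"tx":0.0,"ty":0.0,"tz":0.04,"ax":0.0,"ay":0.0,"az":0.0,"fingers":1.0},{"tx":0.0,"ty":0.0,"tz":0.036,"ax":0.0,"ay":0.0,"az":0.0,"fingers":1.0},{"tx":0.0,"ty":0.0,"tz":0.02,"ax":0.0,"ay":0.0,"az":0.0,"fingers":1.0},{"tx":0.0,"ty":0.0,"tz":0.01,"ax":0.0,"ay":0.0,"az":0.0,"fingers":1.0}]'
python3 - <<'E'
from h import *
from bench import robot,eyes
for n in ["scene","side"]:
    c=eyes.calibration(n); p,d=eyes.grab_frame(n)
    r=p[130:260,270:420] if n=="scene" else p[160:280,230:380]
    cv2.imwrite(f"pics/{n}3.png",cv2.resize(r,None,fx=4,fy=4,interpolation=2)[:,:,::-1])
o=robot.get_obs(); print(o["time"],o["eef_pos"],o["eef_rot"],o["wrist_force"])
E
```

```text
time: 1.65
eef_pos: [0.5089, 0.1497, 0.094]
eef_rot: [-3.14, 0.001, 1.569]
wrist_force: [-0.7, 0.2, 0.1]
opening: 0.0
1.75 [0.50870172 0.15019747 0.09453393] [-3.14038579e+00  7.68208406e-04  1.56954179e+00] [0.53468976 0.13707089 0.62322559]
```

View pics/scene3.png

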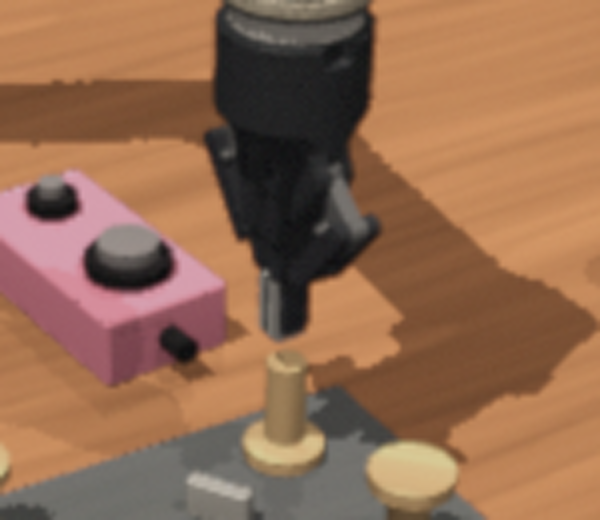

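View pics/side3.png

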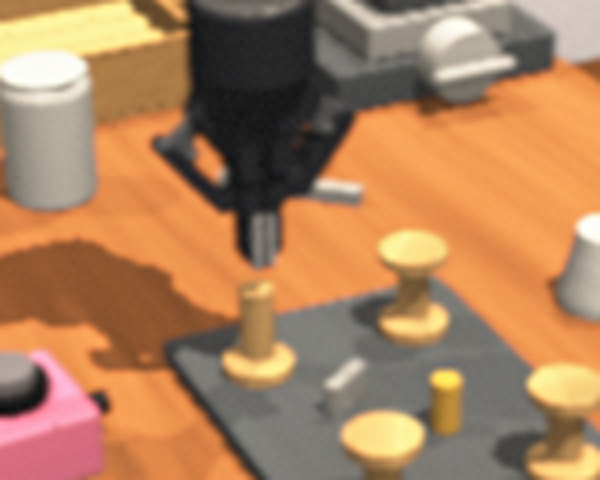

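Both views show the shut tips just above the bare shaft with a clear gap (scene crop tip at (284,335), shaft top at (285,360)). I'll trim by 2 mm and hold for about 2.5 s.

```bash
python3 -m handwheel '[{"tx":0.002,"ty":-0.0015,"tz":-0.0005,"ax":0.0,"ay":0.0,"az":0.0,"fingers":1.0},{"tx":0.0,"ty":0.0,"tz":0.0,"ax":0.0,"ay":0.0,"az":0.0,"fingers":1.0},{"tx":0.0,"ty":0.0,"tz":0.0,"ax":0.0,"ay":0.0,"az":0.0,"fingers":1.0},{"tx":0.0,"ty":0.0,"tz":0.0,"ax":0.0,"ay":0.0,"az":0.0,"fingers":1.0},{"tx":0.0,"ty":0.0,"tz":0.0,"ax":0.0,"ay":0.0,"az":0.0,"fingers":1.0}]'
python3 -m handwheel '[{"tx":0.0,"ty":0.0,"tz":0.0,"ax":0.0,"ay":0.0,"az":0.0,"fingers":1.0},{"tx":0.0,"ty":0.0,"tz":0.0,"ax":0.0,"ay":0.0,"az":0.0,"fingers":1.0},{"tx":0.0,"ty":0.0,"tz":0.0,"ax":0.0,"ay":0.0,"az":0.0,"fingers":1.0},{"tx":0.0,"ty":0.0,"tz":0.0,"ax":0.0,"ay":0.0,"az":0.0,"fingers":1.0},{"tx":0.0,"ty":0.0,"tz":0.0,"ax":0.0,"ay":0.0,"az":0.0,"fingers":1.0}]'
python3 -m handwheel '[{"tx":0.0,"ty":0.0,"tz":0.0,"ax":0.0,"ay":0.0,"az":0.0,"fingers":1.0},{"tx":0.0,"ty":0.0,"tz":0.0,"ax":0.0,"ay":0.0,"az":0.0,"fingers":1.0},{"tx":0.0,"ty":0.0,"tz":0.0,"ax":0.0,"ay":0.0,"az":0.0,"fingers":1.0},{"tx":0.0,"ty":0.0,"tz":0.0,"ax":0.0,"ay":0.0,"az":0.0,"fingers":1.0},{"tx":0.0,"ty":0.0,"tz":0.0,"ax":0.0,"ay":0.0,"az":0.0,"fingers":1.0}]'
python3 -m handwheel '[{"tx":0.0,"ty":0.0,"tz":0.0,"ax":0.0,"ay":0.0,"az":0.0,"fingers":1.0},{"tx":0.0,"ty":0.0,"tz":0.0,"ax":0.0,"ay":0.0,"az":0.0,"fingers":1.0},{"tx":0.0,"ty":0.0,"tz":0.0,"ax":0.0,"ay":0.0,"az":0.0,"fingers":1.0},{"tx":0.0,"ty":0.0,"tz":0.0,"ax":0.0,"ay":0.0,"az":0.0,"fingers":1.0},{"tx":0.0,"ty":0.0,"tz":0.0,"ax":0.0,"ay":0.0,"az":0.0,"fingers":1.0}]'
```

```text
time: 2.38
eef_pos: [0.5071, 0.153, 0.096]
eef_rot: [3.141, -0.0, 1.571]
wrist_force: [0.4, 0.2, -0.7]
opening: 0.0
time: 3.0
eef_pos: [0.507, 0.1531, 0.0958]
eef_rot: [3.142, -0.0, 1.571]
wrist_force: [-0.9, -0.5, -0.4]
opening: -0.002
time: 3.62
eef_pos: [0.507, 0.153, 0.0958]
eef_rot: [3.142, -0.0, 1.571]
wrist_force: [0.5, 0.3, 0.3]
opening: -0.003
time: 4.25
eef_pos: [0.507, 0.153, 0.0958]
eef_rot: [3.141, -0.0, 1.571]
wrist_force: [0.7, 0.2, 1.2]
opening: -0.002
```

The hold is at (0.507, 0.153, 0.0958), about 21 mm above the top. I'll hold slightly longer, rise, then traverse.

```bash
python3 -m handwheel '[{"tx":0.0,"ty":0.0,"tz":0.0,"ax":0.0,"ay":0.0,"az":0.0,"fingers":1.0},{"tx":0.0,"ty":0.0,"tz":0.0,"ax":0.0,"ay":0.0,"az":0.0,"fingers":1.0},{"tx":0.0,"ty":0.0,"tz":-0.03,"ax":0.0,"ay":0.0,"az":0.0,"fingers":1.0},{"tx":0.0,"ty":0.0,"tz":-0.05,"ax":0.0,"ay":0.0,"az":0.0,"fingers":1.0},{"tx":0.0,"ty":0.0,"tz":-0.04,"ax":0.0,"ay":0.0,"az":0.0,"fingers":1.0}]'
python3 -m handwheel '[{"tx":-0.04,"ty":0.008,"tz":0.0,"ax":0.0,"ay":0.0,"az":0.0,"fingers":1.0},{"tx":-0.05,"ty":0.01,"tz":0.0,"ax":0.0,"ay":0.0,"az":0.0,"fingers":1.0},{"tx":-0.05,"ty":0.01,"tz":0.0,"ax":0.0,"ay":0.0,"az":0.0,"fingers":1.0},{"tx":-0.05,"ty":0.01,"tz":0.0,"ax":0.0,"ay":0.0,"az":0.0,"fingers":1.0},{"tx":-0.05,"ty":0.01,"tz":0.0,"ax":0.0,"ay":0.0,"az":0.0,"fingers":1.0}]'
python3 -m handwheel '[{"tx":-0.05,"ty":0.01,"tz":0.0,"ax":0.0,"ay":0.0,"az":0.0,"fingers":1.0},{"tx":-0.05,"ty":0.01,"tz":0.0,"ax":0.0,"ay":0.0,"az":0.0,"fingers":1.0},{"tx":-0.04,"ty":0.006,"tz":0.0,"ax":0.0,"ay":0.0,"az":0.0,"fingers":1.0},{"tx":-0.035,"ty":0.004,"tz":0.0,"ax":0.0,"ay":0.0,"az":0.0,"fingers":1.0},{"tx":0.0,"ty":0.0,"tz":0.0,"ax":0.0,"ay":0.0,"az":0.0,"fingers":1.0}]'
python3 - <<'E'
from h import *
from bench import robot,eyes
for n in ["scene","side","wrist"]:
    c=eyes.calibration(n); p,d=eyes.grab_frame(n); cv2.imwrite(f"pics/{n}4.png",p[:,:,::-1])
    W=world(d,c["mtx"],c["cam_to_world"]); W[(np.abs(W[...,0]-.55)>.15)|(np.abs(W[...,1])>.35)]=np.nan
    print(n); blobs(W,.060,.081)
o=robot.get_obs(); print(o["eef_pos"],o["eef_rot"],o["wrist_force"])
E
```

```text
time: 4.88
eef_pos: [0.5072, 0.1531, 0.2176]
eef_rot: [3.141, -0.0, 1.571]
wrist_force: [0.1, -0.2, 0.4]
opening: -0.001
time: 5.5
eef_pos: [0.5551, -0.0885, 0.2159]
eef_rot: [3.141, -0.0, 1.571]
wrist_force: [0.7, -0.0, 0.4]
opening: -0.002
time: 6.12
eef_pos: [0.584, -0.266, 0.2154]
eef_rot: [-3.141, 0.002, 1.565]
wrist_force: [-0.2, 0.8, 0.1]
opening: -0.001
scene
[341. 223.] 103 mid [0.5083 0.1526] size [0.0227 0.0234] med [0.5123 0.15   0.0727]
[261. 247.] 315 mid [ 0.5027 -0.0298] size [0.0451 0.0431] med [ 0.5062 -0.0318  0.0744]
[373. 249.] 316 mid [0.6174 0.1536] size [0.0453 0.0441] med [0.6203 0.1506 0.0743]
[288. 281.] 391 mid [ 0.618  -0.0322] size [0.0453 0.0437] med [ 0.6216 -0.0342  0.0744]
[146. 288.] 70 mid [ 0.4991 -0.2516] size [0.0172 0.0171] med [ 0.5019 -0.2517  0.065 ]
[153. 320.] 361 mid [ 0.5847 -0.262 ] size [0.0393 0.038 ] med [ 0.5895 -0.2629  0.0664]
side
[332. 223.] 160 mid [0.6153 0.1537] size [0.0458 0.0477] med [0.6122 0.1499 0.074 ]
[293. 234.] 73 mid [0.5042 0.1543] size [0.0223 0.0261] med [0.5032 0.1483 0.0722]
[371. 257.] 209 mid [ 0.6166 -0.0316] size [0.0436 0.0472] med [ 0.6147 -0.0355  0.0741]
[325. 270.] 230 mid [ 0.5002 -0.0292] size [0.0439 0.0463] med [ 0.4983 -0.0328  0.0741]
[418. 321.] 228 mid [ 0.5828 -0.2625] size [0.0381 0.0372] med [ 0.5816 -0.2644  0.066 ]
[377. 331.] 57 mid [ 0.4981 -0.252 ] size [0.0181 0.0162] med [ 0.4962 -0.2537  0.0652]
wrist
[222. 207.] 340 mid [ 0.5007 -0.2505] size [0.0175 0.0176] med [ 0.5015 -0.2495  0.0654]
[321. 219.] 1414 mid [ 0.587  -0.2605] size [0.0368 0.0363] med [ 0.587  -0.2598  0.0668]
[ 0.58510878 -0.260505    0.21555547] [-3.14125890e+00 -1.24390818e-03  1.57224304e+00] [ 0.41969506 -0.18140746  0.0586512 ]
```

View pics/wrist4.png

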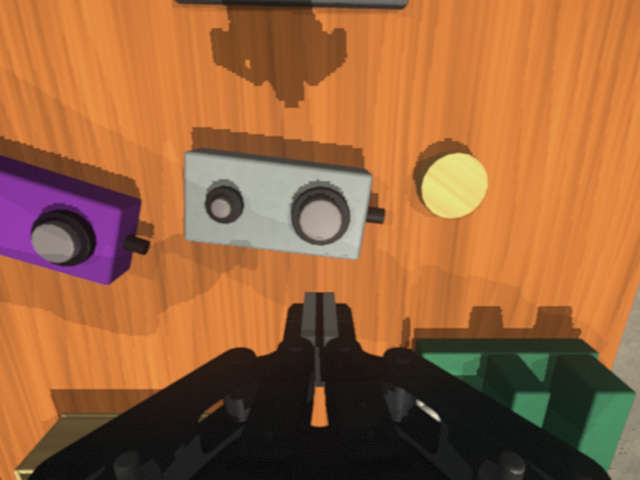

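The wrist view shows the grey box with its large button at (321,219), the small one at (222,207), and the purple decoy at left. The three cameras agree on log at (0.585, -0.262), and the TCP is above it. I'll descend to about 8 mm above the button.

```bash
python3 -m handwheel '[{"tx":0.0,"ty":0.0,"tz":0.04,"ax":0.0,"ay":0.0,"az":0.0,"fingers":1.0},{"tx":0.0,"ty":0.0,"tz":0.05,"ax":0.0,"ay":0.0,"az":0.0,"fingers":1.0},{"tx":0.0,"ty":0.0,"tz":0.03,"ax":0.0,"ay":0.0,"az":0.0,"fingers":1.0},{"tx":0.0,"ty":0.0,"tz":0.02,"ax":0.0,"ay":0.0,"az":0.0,"fingers":1.0},{"tx":0.0,"ty":0.0,"tz":0.0,"ax":0.0,"ay":0.0,"az":0.0,"fingers":1.0}]'
python3 -m handwheel '[{"tx":0.0,"ty":0.0,"tz":0.0,"ax":0.0,"ay":0.0,"az":0.0,"fingers":1.0}]'
```

```text
time: 6.9
eef_pos: [0.5846, -0.2606, 0.0748]
eef_rot: [-3.14, -0.001, 1.572]
wrist_force: [-0.7, -0.2, 1.4]
opening: 0.001
time: 7.02
eef_pos: [0.5862, -0.262, 0.0773]
eef_rot: [3.139, 0.001, 1.571]
wrist_force: [0.3, -0.1, 0.8]
opening: 0.001
```

```bash
python3 -m handwheel '[{"tx":0.0,"ty":0.0,"tz":0.005,"ax":0.0,"ay":0.0,"az":0.0,"fingers":1.0},{"tx":0.0,"ty":0.0,"tz":0.004,"ax":0.0,"ay":0.0,"az":0.0,"fingers":1.0},{"tx":0.0,"ty":0.0,"tz":0.003,"ax":0.0,"ay":0.0,"az":0.0,"fingers":1.0},{"tx":0.0,"ty":0.0,"tz":0.002,"ax":0.0,"ay":0.0,"az":0.0,"fingers":1.0},{"tx":0.0,"ty":0.0,"tz":0.001,"ax":0.0,"ay":0.0,"az":0.0,"fingers":1.0}]'
```

```text
time: 7.65
eef_pos: [0.5854, -0.2621, 0.0612]
eef_rot: [3.141, 0.0, 1.571]
wrist_force: [-0.8, 0.3, 5.1]
opening: -0.001
```

```bash
python3 -m handwheel '[{"tx":0.0,"ty":0.0,"tz":0.0,"ax":0.0,"ay":0.0,"az":0.0,"fingers":1.0},{"tx":0.0,"ty":0.0,"tz":0.0,"ax":0.0,"ay":0.0,"az":0.0,"fingers":1.0}]'
```

```text
time: 7.9
eef_pos: [0.5854, -0.2621, 0.0612]
eef_rot: [3.141, 0.0, 1.571]
wrist_force: [-1.2, 0.9, 5.2]
opening: 0.005
```

The force is 5.2 N at z = 0.0612, right at full travel. I'll go 1.5 mm further to reach the stop.

```bash
python3 -m handwheel '[{"tx":0.0,"ty":0.0,"tz":0.001,"ax":0.0,"ay":0.0,"az":0.0,"fingers":1.0},{"tx":0.0,"ty":0.0,"tz":0.0005,"ax":0.0,"ay":0.0,"az":0.0,"fingers":1.0},{"tx":0.0,"ty":0.0,"tz":0.0,"ax":0.0,"ay":0.0,"az":0.0,"fingers":1.0}]'
```

```text
time: 8.28
eef_pos: [0.5854, -0.2622, 0.061]
eef_rot: [3.141, 0.0, 1.571]
wrist_force: [-3.0, 0.7, 12.9]
opening: -0.001
```

The force rose to 12.9 N with almost no further travel, so the button is against its stop. Now I'll draw clear.

```bash
python3 -m handwheel '[{"tx":0.0,"ty":0.0,"tz":-0.01,"ax":0.0,"ay":0.0,"az":0.0,"fingers":1.0},{"tx":0.0,"ty":0.0,"tz":-0.03,"ax":0.0,"ay":0.0,"az":0.0,"fingers":1.0},{"tx":0.0,"ty":0.0,"tz":-0.04,"ax":0.0,"ay":0.0,"az":0.0,"fingers":1.0},{"tx":0.0,"ty":0.0,"tz":-0.04,"ax":0.0,"ay":0.0,"az":0.0,"fingers":1.0},{"tx":0.0,"ty":0.0,"tz":-0.04,"ax":0.0,"ay":0.0,"az":0.0,"fingers":1.0}]'
python3 -m handwheel '[{"tx":0.0,"ty":0.0,"tz":0.0,"ax":0.0,"ay":0.0,"az":0.0,"fingers":1.0},{"tx":0.0,"ty":0.0,"tz":0.0,"ax":0.0,"ay":0.0,"az":0.0,"fingers":1.0},{"tx":0.0,"ty":0.0,"tz":0.0,"ax":0.0,"ay":0.0,"az":0.0,"fingers":1.0}]'
python3 - <<'E'
from h import *
from bench import robot,eyes
for n in ["scene","side"]:
    c=eyes.calibration(n); p,d=eyes.grab_frame(n); cv2.imwrite(f"pics/{n}5.png",p[:,:,::-1])
    W=world(d,c["mtx"],c["cam_to_world"]); W[(np.abs(W[...,0]-.55)>.15)|(np.abs(W[...,1])>.35)]=np.nan
    print(n); blobs(W,.060,.081)
o=robot.get_obs(); print(o["time"],o["eef_pos"],o["wrist_force"])
E
```

```text
time: 8.9
eef_pos: [0.5842, -0.2616, 0.2197]
eef_rot: [-3.14, -0.001, 1.571]
wrist_force: [0.8, 0.4, -0.1]
opening: -0.002
time: 9.28
eef_pos: [0.584, -0.2615, 0.2174]
eef_rot: [-3.138, -0.001, 1.571]
wrist_force: [0.3, -0.5, -0.6]
opening: 0.001
scene
[341. 223.] 103 mid [0.5075 0.1533] size [0.023  0.0229] med [0.5115 0.1496 0.0724]
[261. 247.] 312 mid [ 0.5023 -0.03  ] size [0.0455 0.0434] med [ 0.5068 -0.0316  0.0744]
[373. 249.] 317 mid [0.617 0.154] size [0.0446 0.0446] med [0.6203 0.1505 0.0744]
[288. 281.] 392 mid [ 0.6187 -0.0324] size [0.044  0.0436] med [ 0.6218 -0.0339  0.0744]
[146. 288.] 73 mid [ 0.5    -0.2514] size [0.0183 0.0174] med [ 0.5017 -0.2517  0.0643]
[153. 320.] 359 mid [ 0.5854 -0.2621] size [0.0383 0.0376] med [ 0.5891 -0.2625  0.0662]
side
[332. 223.] 162 mid [0.6147 0.1564] size [0.0454 0.0505] med [0.612  0.1493 0.0741]
[293. 234.] 76 mid [0.5051 0.1512] size [0.0223 0.0251] med [0.5023 0.1484 0.0711]
[371. 257.] 209 mid [ 0.6166 -0.0313] size [0.0423 0.0456] med [ 0.614  -0.0354  0.074 ]
[325. 270.] 228 mid [ 0.5001 -0.0289] size [0.0424 0.0451] med [ 0.4984 -0.0334  0.074 ]
[418. 321.] 229 mid [ 0.5825 -0.2606] size [0.0367 0.0403] med [ 0.5816 -0.2643  0.0661]
[376. 331.] 60 mid [ 0.4969 -0.2522] size [0.0161 0.0168] med [ 0.496  -0.2528  0.0648]
9.375 [ 0.5843708  -0.26169352  0.21782772] [-0.63332518  0.08427093 -0.03880842]
```

View pics/scene5.png

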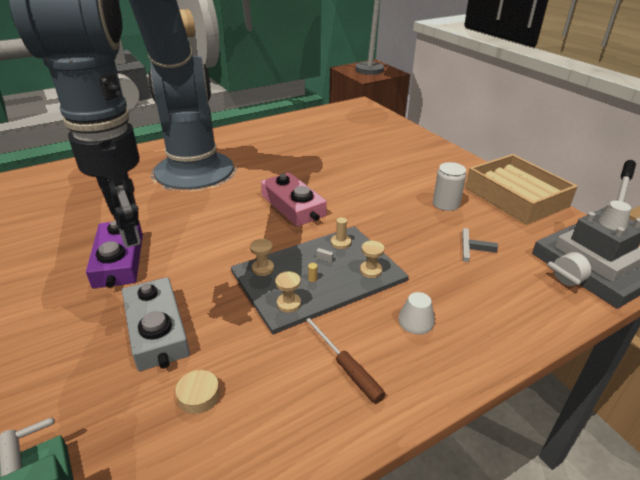

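The scene view shows everything where it was: the bobbins at (341,223), (261,247), (373,249) and (288,281), and the log button back up at (153,320). The arm is clear at z = 0.218.

```bash
python3 -c "
from bench import robot
print(robot.finish_job())"
```

```text
the job is handed in; nothing more can be done
None
```

I pointed out the reject bobbin, logged it with the larger button and handed the job in at about 9.4 s.

- **Pointing:** I held the closed fingertips over the bare-shaft bobbin for a little over 2 s. The TCP read (0.507, 0.153, 0.096), about 21 mm above its top, and I felt no contact.
- **Button:** I pressed the grey box's larger button against its stop. The force was 5 N at full travel, then 12.9 N at z = 0.061 m with almost no further movement. I then rose to z = 0.218 m.
- **Last checks:** The large button is back up, with its top measuring about 66 mm in both cameras, the same as before the press. The small button and all four bobbins are unmoved to within measurement noise, and the other items look unmoved in the picture. The wrist force is about zero.
- **Failures and disagreements:** The first move call was refused for missing fields, so I resent it with every field and nothing had moved. The cameras differed by about 4 mm in x on the reject, so I used the middle value.

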